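# Fish the biscuit cutter out of the gap

## Task

The steel biscuit cutter has dropped into the narrow gap between the two boxes on the worktop. Take the hooked rod from the rack, put its hook through the cutter's handle, lift the cutter out and stand it upright on the chopping board, without touching the cutter with the fingers. Then hang the hooked rod back in the slot of the rack it came from and let go.

Things in the scene. Friction and masses are not known exactly. Their poses are not given: they have to be found in the camera images.
- hook_grip (a point): Hooked rod, 100 g. Point: middle of its dark square wooden handle (18 x 18 mm, 70 tall). z up the rod, x the way the hook points. A square collar (30 mm, underside 46 mm below the point) hangs it in the rack; below, on the axis, an 8 mm steel shaft, then the level 8 mm toe, its axis 146 mm below the point, out to 42 mm along +x; the tip's top is 9 mm above the toe's axis.
- cutter_mid (a point): Plain steel biscuit cutter, 50 g, upright in the gap: open ring 50 mm across, 22 tall, under an arched strap handle, 67 tall in all. Point: on the axis, 33.5 mm above the lower edge. z up; x passes through the arch, whose opening is 40 mm wide (y), 22 to 64 mm above the lower edge, narrower above 50; strap 12 mm wide along x. Hung on the hook, its lower edge is 60 mm below the toe's axis.
- boxes: Two fixed boxes: on +y a wooden bread box (110 mm wide), on -y a white chest with two small drawers (80 wide), both 95 high, 200 long along x. Between them the gap, 60 mm wide (58 at the bread box's lid), open at the top and both ends. Origin: middle of the gap, on the worktop; x along the gap away from the robot, z up. The cutter stands near its middle line, its x within 20 degrees of this x.
- rack: Fixed low wooden rack, 144 x 75 mm. Origin on the worktop, z up. In its top (plate 118 mm high) two slots 20 mm wide, at x = -40 and +40 mm, open to +y: one holds the hooked rod, the other a straight rod with the same handle and no hook. The hooked rod hangs at y = 0, toe along the slot to +y, 14 mm off the worktop; it goes straight up out of the slot and straight down into it. Nothing stands above the handles.
- board_top (a point): Fixed wooden chopping board, 230 x 340 x 21 mm. Point: centre of its top face. z up, x along the 230 mm side, y along the 340 mm side. The half nearer the robot is empty; a lemon and a garlic bulb lie on the far half.
Things that resemble listed ones, but are neither listed nor needed, are in the scene too. What is shaped like the part that bears hook_grip but turquoise is not meant. Leave any brown look-alike of the part that bears cutter_mid alone.

How it is judged (in metres and radians):
On the way:
1. the cutter hangs on the hooked rod, lifted clear above the boxes (height (world z) of cutter_mid above 0.13 m and contact force between hook and cutter above 0.1 N), for 0.2 s.
At the end, for the whole second after the job is handed in: The cutter stands upright (within 10 degrees) and at rest on the chopping board, its centre on the board; the hooked rod hangs upright (within 10 degrees) and at rest in its old slot, its handle within 20 mm of where it was (x of cutter_mid in the frame of board_top between -0.112 and 0.112 m and y of cutter_mid in the frame of board_top between -0.167 and 0.167 m and z of cutter_mid in the frame of board_top between 0.027 and 0.04 m and angle between each of cutter_mid, hook_grip's own z axis and vertical below 0.17 rad and linear speed of cutter below 0.02 m/s and distance of hook_grip from where it was at the start of the episode below 0.02 m and linear speed of hook below 0.03 m/s); the robot touches nothing.
It fails at once if the fingers or the arm touch the cutter (contact force between any of the fingers, the arm and cutter above 0.5 N).
It also fails if it takes over 54 s, if anything falls off the work surface, if the arm or the gripper's body presses on something with over 40 N, if the wrist force passes 120 N, or if a joint passes its speed limit or range.

## Robot

A 6-joint arm with a two-finger parallel gripper is mounted at the origin on a cart in front of the work surface, level with it; the furniture and walls round the work are solid. World frame = base frame: x ahead of the robot, y to its left, z up, the work surface at z = 0. Lengths are in mm, angles in rad, forces in N, time in s.
With the tool pointing down it reaches from about 275 to 725 mm from the base axis. Payload 5.6 kg.
Tool frame: the origin (TCP) lies at the very end of the fingers, on their centre line; the grasp point (between the pads) lies 19 mm behind it; z points along the fingers, y is the line along which they close (so a half turn about z gives the same grasp; the last joint's range is limited). The gripper opens to 85 mm and grips with 20 to 120 N. Pads are 22 mm wide; open, the fingers measure 114 mm over their backs; the gripper's body (76 mm by 85 mm) begins 54 mm behind the grasp point. The pads swing forward as they close: fully open they stand 13 mm farther back than shut.
Start: joints at [-0.838, 0.255, 0.108, 0, -1.424, -0.285], TCP at [238.159, -495.755, 231.283] pointing down, gripper open.
Joint ranges: [-2.95, 2.95], [-1.21, 1.97], [-1.09, 1.5], [-2.87, 1.71], [-2.94, -0.07], [-3.05, 3.05]. Speed limits (rad/s): [2.57, 2.57, 3.14, 3.14, 3.14, 3.14].

## Interface

Orientations are given as a unit quaternion [w, x, y, z].
In Python, from workcell import telemetry, imaging, r gives the robot as it stands.
- The arm moves only by the tool move_arm, never from a script. Its argument "deltas" is a list of rows, each an object with "claw": the opening, from -1 (shut) to 1 (fully open); "offset": the shift along the world's x, y, z each as a share of 0.4 m, from -1 to 1, a list of three; "twist": the turn, a rotation vector about the world's x, y, z each as a share of 360 degrees, from -1 to 1, a list of three. In form: [{"claw": claw, "offset": [tx, ty, tz], "twist": [rx, ry, rz]}, ...]. A call has exactly 8 rows; each row shifts and turns the commanded pose from where the row before left it; what a row does not reach is not made up. A row lasts 1/8 s, in which the tool goes at most 62.5 mm and 10.7 degrees, less where a joint would pass 70% of its speed; a pose out of reach is approached as far as the arm can. A call with a number of a shift or a turn outside -1 to 1 is refused whole. A call with a gripper value outside its range is refused whole. The fingers move at their own pace and stop on an object; "force" is the grip in N (left out, the last holds). Time passes only in rows, so rows that do not move let the fingers close, or fill a call up. It gives the time, the measured TCP pose, the force, the opening and the grip force at its end, in the units of the state.
- telemetry.get_obs(): the state, without advancing time (a new reading comes with each control period).
- imaging.camera(name): name is "scene" or "top" or "wrist"; returns (picture, depth): 420x560x3 uint8, red, green, blue; 420x560 float32, mm along the optical axis (not along the pixel's ray), 0 where there is no reading.
- imaging.calibration(name): a dict with "mtx" (3x3 intrinsics, pixels), "R" (3x3) and "t" (3): a world point X has camera coordinates R X + t; the wrist camera has in their place "mount" (4x4, takes a point from camera to tool coordinates, whose origin is the TCP and whose axes are the flange's). Camera axes: x right, y down, z forward; pixel columns grow to the right and rows downward; lengths in mm; the calibration is good to about 2 mm. The wrist camera is an equidistant fisheye: a pixel r from the principal point sees the ray r / f radians off the axis. A picture is of the moment at which its call begins: read the wrist's pose just before it. calibration takes no time and is no camera call.
- r.hand_in(): hands the job in; it is judged then, once.
The state is a dict: "time_s": time; "joint_positions": joint angles; "qd": joint speeds; "joint_torque": joint torques, N m; "ee_pos": TCP position; "ee_rot": TCP orientation; "force": force on the tool from outside, world axes, zero at the start; "moment": the same for the moment, N m; "width": finger opening in mm; "finger_force": force on a finger pad.
Only numpy, scipy, OpenCV 4.12 (cv2) and the standard library are available. Lean on these libraries where they do the work, as an engineer would, in place of code of your own. Each camera call takes 0.05 s, during which the arm holds its last target. There are 200 camera calls.

## Working session

There is one attempt and no reset: what is moved stays moved. The work goes in short steps, Python scripts to look and compute and a tool call to move; the robot and the scene stay as the last step left them, time stands still between calls to the robot, and variables do not carry over. Pictures are saved under pics/ and viewed, at most 12 in all, crops included, and the job is handed in when it is done.

Besides the shell and the picture viewer there is one more tool, called as a command line: name --argument value ..., lists and objects as JSON in quotes. move_arm: Moves the arm, as the interface text tells. Shift numbers are shares of 0.4 m and turn numbers shares of 360 degrees, none past 1 either way. Its arguments: {"type":"object","properties":{"deltas":{"type":"array","items":{"type":"object","properties":{"claw":{"type":"number"},"offset":{"type":"array","items":{"type":"number","minimum":-1,"maximum":1}},"twist":{"type":"array","items":{"type":"number","minimum":-1,"maximum":1}}}}},"force":{"type":"number"}},"required":["deltas"]}

```bash
mkdir -p pics; ls; cat > h.py <<'E'
import numpy as np,cv2
from workcell import telemetry, imaging, r
def snap(n,f):
    p,d=imaging.camera(n); cv2.imwrite(f'pics/{f}.png',p[:,:,::-1]); np.save(f'pics/{f}.npy',d); return p,d
def pt(n,d,u,v,w=1):
    c=imaging.calibration(n);K=np.array(c['mtx']);R=np.array(c['R']);t=np.array(c['t']).ravel()
    q=d[v-w:v+w+1,u-w:u+w+1];z=np.median(q[q>0])
    return R.T@(np.linalg.inv(K)@[u,v,1]*z-t)
E
python3 - <<'E'
from h import *
a,_=snap('scene','s0');b,_=snap('top','t0')
for n in('scene','top'):
    c=imaging.calibration(n);R=np.array(c['R']);print(n,np.round(c['mtx'],1).tolist(),np.round(-R.T@np.array(c['t']).ravel()),np.round(R,2).tolist())
print(np.round(imaging.calibration('wrist')['mount'],3),imaging.calibration('wrist')['mtx'],telemetry.get_obs())
E
```

```text
pics
scene [[528.0, 0.0, 283.2], [0.0, 528.0, 212.3], [0.0, 0.0, 1.0]] [-127.  428.  991.] [[-0.54, -0.84, 0.01], [-0.66, 0.42, -0.62], [0.51, -0.34, -0.79]]
top [[431.1, 0.0, 282.0], [0.0, 431.1, 206.7], [0.0, 0.0, 1.0]] [ 318.   43. 1024.] [[-0.02, -1.0, 0.03], [-0.99, 0.01, -0.14], [0.14, -0.03, -0.99]]
[[-1.00000e-03 -9.61000e-01 -2.75000e-01  6.94000e+01]
 [ 1.00000e+00 -1.00000e-03  0.00000e+00  7.24000e-01]
 [-1.00000e-03 -2.75000e-01  9.61000e-01 -1.42519e+02]
 [ 0.00000e+00  0.00000e+00  0.00000e+00  1.00000e+00]] [[325.1922621    0.         274.65207016]
 [  0.         325.1922621  212.1212671 ]
 [  0.           0.           1.        ]] {'time_s': 0.1, 'joint_positions': array([-8.38408335e-01,  2.55697757e-01,  1.07138639e-01, -3.82548343e-04,
       -1.42390784e+00, -2.84596332e-01]), 'qd': array([ 0.00107793, -0.0009764 ,  0.00281042,  0.00124948, -0.00014648,
        0.00131217]), 'joint_torque': array([-4.38712741e-03, -3.87603378e+01,  2.38470536e+01,  5.37814066e+00,
       -3.88393906e-03, -7.33868433e-06]), 'ee_pos': array([ 237.98277438, -495.36159301,  230.48890503]), 'ee_rot': array([-2.41427298e-04, -2.22002356e-01,  9.75045753e-01,  8.21739631e-04]), 'force': array([-1.12952889, -0.5776466 ,  0.3887905 ]), 'moment': array([-0.01029401, -0.05055331,  0.00072429]), 'finger_force': 0.0, 'width': 85.43248186228574}
```

View pics/s0.png

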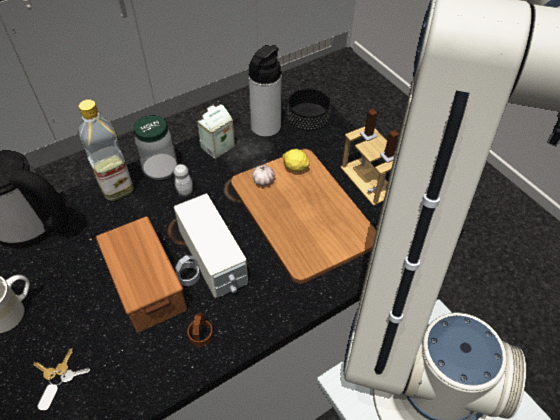

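View pics/t0.png

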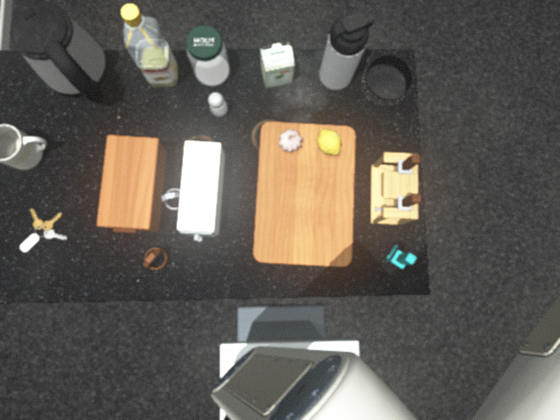

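The scene view shows the bread box at (140,272), the chest at (210,245), the steel cutter in the gap at (187,268) and the board at (305,215). The rack is at (370,160), with handles at (371,122) and (392,145). In the top view the steel cutter is at (172,198), and the brown look-alike at (155,258) is not meant. The rack handles are at (408,163) and (410,203), and the turquoise look-alike at (402,258) is not meant. I'll enlarge the rack and the cutter to tell the two rods apart.

```bash
python3 - <<'E'
from h import *
s=cv2.imread('pics/s0.png');t=cv2.imread('pics/t0.png')
f=lambda im,x,y,w,h:cv2.resize(im[y:y+h,x:x+w],(400,300),interpolation=cv2.INTER_CUBIC)
m=np.vstack([np.hstack([f(s,330,100,100,75+25*0),f(t,350,145,100,75)]),np.hstack([f(s,150,230,100,75),f(t,130,160,100,75)])])
cv2.imwrite('pics/m0.png',m)
E
```

```text
(no output)
```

View pics/m0.png

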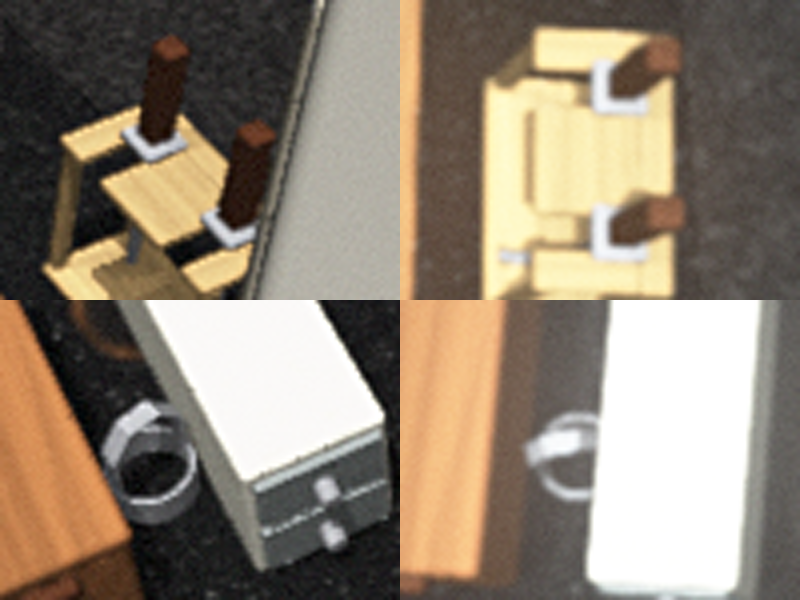

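The crop confirms it. The nearer rod, at top (410,203), has a silvery toe showing at top (379,209). The far rod at (408,163) shows no toe, so it is the straight one. Next I'll triangulate.

```bash
cat >> h.py <<'E'
def tri(a,b):
    P=[np.array(imaging.calibration(n)['mtx'])@np.c_[np.array(imaging.calibration(n)['R']),np.array(imaging.calibration(n)['t']).ravel()] for n in('scene','top')]
    X=cv2.triangulatePoints(P[0],P[1],np.array(a,float).reshape(2,1),np.array(b,float).reshape(2,1)).ravel();X=X[:3]/X[3]
    e=[ (lambda q:q[:2]/q[2])(p@np.r_[X,1])-np.array(o) for p,o in zip(P,(a,b))]
    return np.round(X,1),np.round(e,1).tolist()
E
python3 - <<'E'
from h import *
ds=np.load('pics/s0.npy');dt=np.load('pics/t0.npy')
for n,a,b in [('near',(394.3,133),(417,197.5)),('far',(372.5,111.3),(415,157.5)),('strap',(186.3,259.5),(171.3,195)),('chestNL',(212.3,274.5),(178.5,232.5))]:
    print(n,tri(a,b),pt('scene',ds,*map(round,a)).round(),pt('top',dt,*map(round,b)).round())
for n,u,v in [('plate',397,182),('chest',185,160),('chest',180,225),('bread',150,150),('bread',146,215),('board',270,130),('board',262,255),('boardTL',260,125),('BR',350,262),('lemon',329,141)]: print(n,pt('top',dt,u,v).round())
# box edges in heights
import sys
c=imaging.calibration('top')
v,u=np.mgrid[0:420,0:560];K=np.array(c['mtx']);R=np.array(c['R']);t=np.array(c['t']).ravel()
W=(np.stack([(u-K[0,2])/K[0,0],(v-K[1,2])/K[1,1],np.ones_like(u)],-1)*dt[...,None]-t)@R
for lo,hi,x0,x1,n in[(85,105,95,170,'bread'),(85,105,172,230,'chest'),(12,30,240,360,'board'),(108,126,365,425,'plate')]:
    m=(W[...,2]>lo)&(W[...,2]<hi)&(u>x0)&(u<x1)&(v>100)&(v<290)
    P=W[m][:,:2].astype(np.float32); q=cv2.minAreaRect(P); print(n,m.sum(),W[m][:,2].mean().round(1),q, np.round(cv2.boxPoints(q)).tolist())
E
```

```text
near (array([ 453.2, -251. ,  188.9]), [[0.3, 0.0], [-0.4, -0.3]]) [ 450. -246.  194.] [ 451. -251.  192.]
far (array([ 532.9, -252.1,  192. ]), [[-0.1, -0.0], [0.2, 0.1]]) [ 532. -250.  195.] [ 532. -251.  193.]
strap (array([486. , 260.3,  59.9]), [[-0.2, -0.1], [0.2, 0.2]]) [480. 262.  67.] [486. 261.  64.]
chestNL (array([400.4, 238. ,  97.3]), [[1.0, 0.2], [-1.1, -0.9]]) [405. 239.  94.] [408. 257.  -1.]
plate [ 499. -236.  116.]
chest [558. 225.  94.]
chest [415. 233.  94.]
bread [582. 301.  94.]
bread [438. 307.  93.]
board [650.  36.  19.]
board [350.  59.  19.]
boardTL [670.  61.  -2.]
BR [ 331. -149.   -1.]
lemon [604. -98.  74.]
bread 4856 93.3 ((513.92626953125, 349.7505798339844), (115.17449951171875, 204.4752197265625), 85.79116821289062) [[408.0, 300.0], [612.0, 285.0], [620.0, 400.0], [416.0, 415.0]]
chest 3349 93.2 ((547.9129028320312, 192.05477905273438), (80.5476303100586, 301.2071838378906), 85.79471588134766) [[395.0, 163.0], [695.0, 141.0], [701.0, 221.0], [401.0, 243.0]]
board 12586 18.8 ((497.34112548828125, -43.787757873535156), (230.30043029785156, 340.3582763671875), 86.02093505859375) [[320.0, -147.0], [659.0, -170.0], [675.0, 59.0], [336.0, 83.0]]
plate 1714 116.9 ((441.3558654785156, -238.98751831054688), (75.67353820800781, 248.97938537597656), 86.44947052001953) [[315.0, -269.0], [563.0, -284.0], [568.0, -209.0], [319.0, -194.0]]
```

move_arm --deltas '[{"claw": 0.3, "offset": [0.067, 0.076, 0.016], "twist": [0, 0, 0.0208]}, {"claw": 0.3, "offset": [0.067, 0.076, 0.016], "twist": [0, 0, 0.0208]}, {"claw": 0.3, "offset": [0.067, 0.076, 0.016], "twist": [0, 0, 0.0208]}, {"claw": 0.3, "offset": [0.067, 0.076, 0.016], "twist": [0, 0, 0.0208]}, {"claw": 0.3, "offset": [0.067, 0.076, 0.016], "twist": [0, 0, 0.0208]}, {"claw": 0.3, "offset": [0.067, 0.076, 0.016], "twist": [0, 0, 0.0208]}, {"claw": 0.3, "offset": [0.067, 0.076, 0.016], "twist": [0, 0, 0.0208]}, {"claw": 0.3, "offset": [0.067, 0.076, 0.016], "twist": [0, 0, 0.0208]}]' --force 60

```text
time_s: 1.1
ee_pos: [453.1, -251.3, 282.3]
ee_rot: [-0.0, -0.681, 0.732, 0.0]
force: [0.8, -0.0, 0.3]
width: 55.2
finger_force: 0.0
```

```bash
cat >> h.py <<'E'
from scipy.spatial.transform import Rotation as Ro
def tool():
    o=telemetry.get_obs();q=o['ee_rot'];return Ro.from_quat([q[1],q[2],q[3],q[0]]).as_matrix(),o['ee_pos'],o
def wray(u,v,R,p):
    c=imaging.calibration('wrist');K=np.array(c['mtx']);M=np.array(c['mount'])
    x,y=u-K[0,2],v-K[1,2];r_=np.hypot(x,y);th=r_/K[0,0]
    d=np.array([np.sin(th)*x/r_,np.sin(th)*y/r_,np.cos(th)])
    return R@M[:3,3]+p, R@M[:3,:3]@d
def wz(u,v,z,R,p):
    o,d=wray(u,v,R,p);return (o+d*(z-o[2])/d[2]).round(1)
E
python3 - <<'E'
from h import *
R,p,o=tool();np.savez('pics/w1.npz',R=R,p=p);snap('wrist','w1')
print(p.round(1),R.round(3).tolist(),o['joint_positions'].round(3),o['width'],o['time_s'])
im=cv2.imread('pics/w1.png');cv2.imwrite('pics/w1b.png',cv2.resize(im,(800,600),interpolation=cv2.INTER_CUBIC))
E
```

```text
[ 453.1 -251.3  282.3] [[-0.073, -0.997, -0.001], [-0.997, 0.073, 0.0], [-0.0, 0.001, -1.0]] [-0.204  0.182  0.143 -0.    -1.532  0.131] 55.178332015174 1.1
```

View pics/w1b.png

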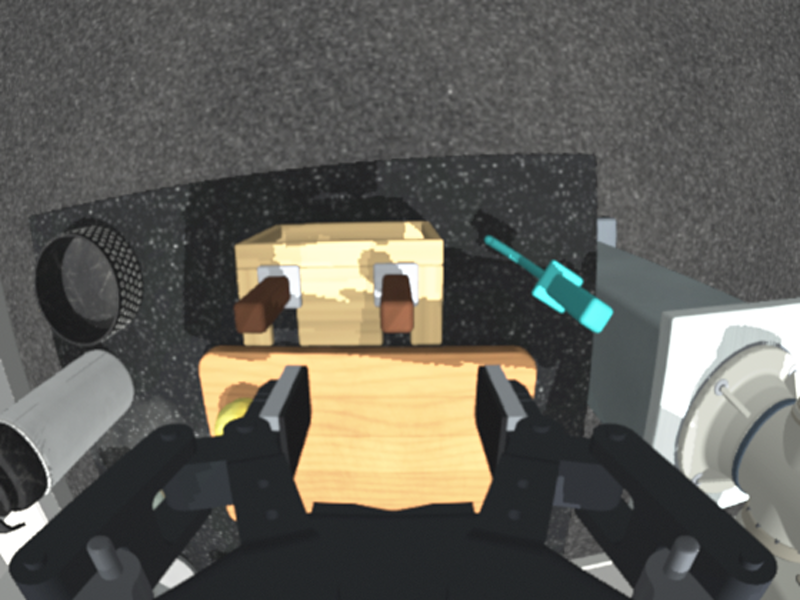

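The wrist view shows the near (hooked) handle top at about (398,316) and the far one at about (252,317) in the 800x600 picture. The turquoise look-alike lies at (560,290) and isn't needed.

```bash
python3 - <<'E'
from h import *
a=np.load('pics/w1.npz');R,p=a['R'],a['p']
for n,u,v,z in[('near top',398,316,199),('far top',252,318,199),('near 192',398,316,192),('plate FR',442,243,118),('plate FL',238,245,118),('collarN',397,265,118),('plate BR',442,345,118)]:print(n,wz(u*.7,v*.7,z,R,p))
# toe in top view at z=14
c=imaging.calibration('top');K=np.array(c['mtx']);Rr=np.array(c['R']);t=np.array(c['t']).ravel()
o=-Rr.T@t;d=Rr.T@np.linalg.inv(K)@[378.7,208.7,1];print('toe',o+d*(14-o[2])/d[2])
E
```

```text
near top [ 450.4 -248.4  199. ]
far top [ 527.1 -252.8  199. ]
near 192 [ 450.5 -246.2  192. ]
plate FR [ 418.1 -271.4  118. ]
plate FL [ 557.6 -281.8  118. ]
collarN [ 449.3 -258.5  118. ]
plate BR [ 421.5 -198.6  118. ]
toe [ 455.05179555 -219.73225785   14.        ]
```

move_arm --deltas '[{"claw": 0.3, "offset": [-0.004, 0.0045, 0], "twist": [0, 0, 0]}, {"claw": 0.3, "offset": [0, 0, -0.066], "twist": [0, 0, 0]}, {"claw": 0.3, "offset": [0, 0, -0.066], "twist": [0, 0, 0]}, {"claw": 0.3, "offset": [0, 0, -0.066], "twist": [0, 0, 0]}, {"claw": 0.3, "offset": [0, 0, -0.066], "twist": [0, 0, 0]}, {"claw": 0.3, "offset": [0, 0, -0.066], "twist": [0, 0, 0]}, {"claw": 0.3, "offset": [0, 0, 0], "twist": [0, 0, 0]}, {"claw": -1, "offset": [0, 0, 0], "twist": [0, 0, 0]}]' --force 60

```text
time_s: 2.15
ee_pos: [451.1, -251.5, 151.6]
ee_rot: [0.0, -0.679, 0.734, -0.001]
force: [0.1, 0.3, -0.2]
width: 38.4
finger_force: 0.0
```

move_arm --deltas '[{"claw": -1, "offset": [0, 0, 0]}, {"claw": -1, "offset": [0, 0, 0]}, {"claw": -1, "offset": [0, 0, 0]}, {"claw": -1, "offset": [0, 0, 0]}, {"claw": -1, "offset": [0, 0, 0]}, {"claw": -1, "offset": [0, 0, 0]}, {"claw": -1, "offset": [0, 0, 0]}, {"claw": -1, "offset": [0, 0, 0]}]'

```text
invalid input at $.deltas[0]: expected keys claw, offset, twist
```

move_arm --deltas '[{"claw": -1, "offset": [0, 0, 0], "twist": [0, 0, 0]}, {"claw": -1, "offset": [0, 0, 0], "twist": [0, 0, 0]}, {"claw": -1, "offset": [0, 0, 0], "twist": [0, 0, 0]}, {"claw": -1, "offset": [0, 0, 0], "twist": [0, 0, 0]}, {"claw": -1, "offset": [0, 0, 0], "twist": [0, 0, 0]}, {"claw": -1, "offset": [0, 0, 0], "twist": [0, 0, 0]}, {"claw": -1, "offset": [0, 0, 0], "twist": [0, 0, 0]}, {"claw": -1, "offset": [0, 0, 0], "twist": [0, 0, 0]}]'

```text
time_s: 3.15
ee_pos: [451.5, -251.2, 151.8]
ee_rot: [0.0, -0.679, 0.734, -0.001]
force: [-1.6, -0.1, 6.0]
width: 17.2
finger_force: 59.0
```

```bash
python3 - <<'E'
from h import *
R,p,o=tool();print(p,R.round(4).tolist(),o['force'],o['moment'],o['width'],o['finger_force'])
E
```

```text
[ 451.46994766 -251.16499035  151.84957485] [[-0.0771, -0.997, 0.0019], [-0.997, 0.0771, -0.0013], [0.0011, -0.002, -1.0]] [-1.63575004 -0.10055379  5.99528557] [0.17637407 0.47621536 0.00969974] 17.181095042054135 59.04350817203522
```

move_arm --deltas '[{"claw": -1, "offset": [0, 0, 0.03], "twist": [0, 0, 0]}, {"claw": -1, "offset": [0, 0, 0.05], "twist": [0, 0, 0]}, {"claw": -1, "offset": [0, 0, 0.06], "twist": [0, 0, 0]}, {"claw": -1, "offset": [0, 0, 0.06], "twist": [0, 0, 0]}, {"claw": -1, "offset": [0, 0, 0.06], "twist": [0, 0, 0]}, {"claw": -1, "offset": [0, 0, 0.06], "twist": [0, 0, 0]}, {"claw": -1, "offset": [0, 0, 0.05], "twist": [0, 0, 0]}, {"claw": -1, "offset": [0, 0, 0], "twist": [0, 0, 0]}]'

```text
time_s: 4.15
ee_pos: [451.6, -250.9, 300.1]
ee_rot: [0.001, -0.679, 0.734, -0.001]
force: [-0.1, -0.0, -1.6]
width: 17.3
finger_force: 58.7
```

```bash
python3 - <<'E'
from h import *
R,p,o=tool();print(p,o['force'],o['moment'],o['width'])
im,d=snap('scene','s1');
w,_=snap('wrist','w2');m=np.hstack([im[60:360,260:560],w[100:400,130:430]]);cv2.imwrite('pics/m1.png',m[:,:,::-1])
E
```

```text
[ 451.63040643 -250.9197253   300.13064855] [-0.06621062 -0.0489925  -1.64510521] [ 0.01461061 -0.04394404  0.04496692] 17.31726530477895
```

View pics/m1.png

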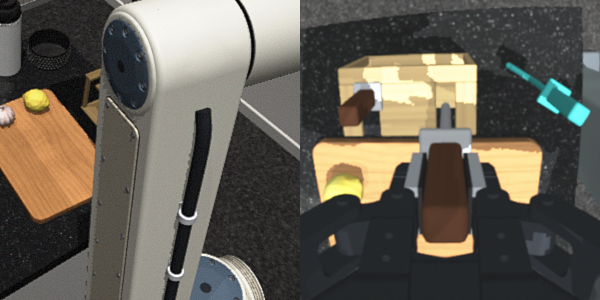

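The hooked rod is out: the wrist view shows its collar and shaft at (445,130), and the straight rod is still at (360,100). Next I'll swing it over to the gap.

move_arm --deltas '[{"claw": -1, "offset": [-0.005, 0.081, 0], "twist": [0, 0, -0.015625]}, {"claw": -1, "offset": [-0.005, 0.081, 0], "twist": [0, 0, -0.015625]}, {"claw": -1, "offset": [-0.005, 0.081, 0], "twist": [0, 0, -0.015625]}, {"claw": -1, "offset": [-0.005, 0.081, 0], "twist": [0, 0, -0.015625]}, {"claw": -1, "offset": [-0.005, 0.081, 0], "twist": [0, 0, -0.015625]}, {"claw": -1, "offset": [-0.005, 0.081, 0], "twist": [0, 0, -0.015625]}, {"claw": -1, "offset": [-0.005, 0.081, 0], "twist": [0, 0, -0.015625]}, {"claw": -1, "offset": [-0.005, 0.081, 0], "twist": [0, 0, -0.015625]}]'

```text
time_s: 5.25
ee_pos: [434.1, 9.5, 297.3]
ee_rot: [-0.001, -0.345, 0.939, 0.0]
force: [0.7, 0.0, -1.4]
width: 17.1
finger_force: 58.6
```

move_arm --deltas '[{"claw": -1, "offset": [-0.005, 0.081, 0], "twist": [0, 0, -0.015625]}, {"claw": -1, "offset": [-0.005, 0.081, 0], "twist": [0, 0, -0.015625]}, {"claw": -1, "offset": [-0.005, 0.081, 0], "twist": [0, 0, -0.015625]}, {"claw": -1, "offset": [-0.005, 0.081, 0], "twist": [0, 0, -0.015625]}, {"claw": -1, "offset": [-0.005, 0.081, 0], "twist": [0, 0, -0.015625]}, {"claw": -1, "offset": [-0.005, 0.081, 0], "twist": [0, 0, -0.015625]}, {"claw": -1, "offset": [-0.005, 0.081, 0], "twist": [0, 0, -0.015625]}, {"claw": -1, "offset": [-0.005, 0.081, 0], "twist": [0, 0, -0.015625]}]'

```text
time_s: 6.25
ee_pos: [418.3, 268.4, 297.2]
ee_rot: [-0.001, 0.04, 0.999, -0.001]
force: [0.0, -0.8, -0.4]
width: 17.4
finger_force: 58.6
```

```bash
python3 - <<'E'
from h import *
R,p,o=tool();np.savez('pics/w3.npz',R=R,p=p);w,_=snap('wrist','w3')
print(p.round(1),R.round(3).tolist(),o['joint_positions'].round(3),o['width'],o['time_s'])
m=cv2.resize(w[:,:,::-1],(800,600),interpolation=cv2.INTER_CUBIC);cv2.imwrite('pics/w3b.png',m)
E
```

```text
[418.3 268.4 297.2] [[-0.997, 0.08, -0.002], [0.08, 0.997, -0.001], [0.002, -0.002, -1.0]] [ 0.886  0.14   0.129 -0.    -1.562 -2.537] 17.431287431118175 6.25
```

View pics/w3b.png

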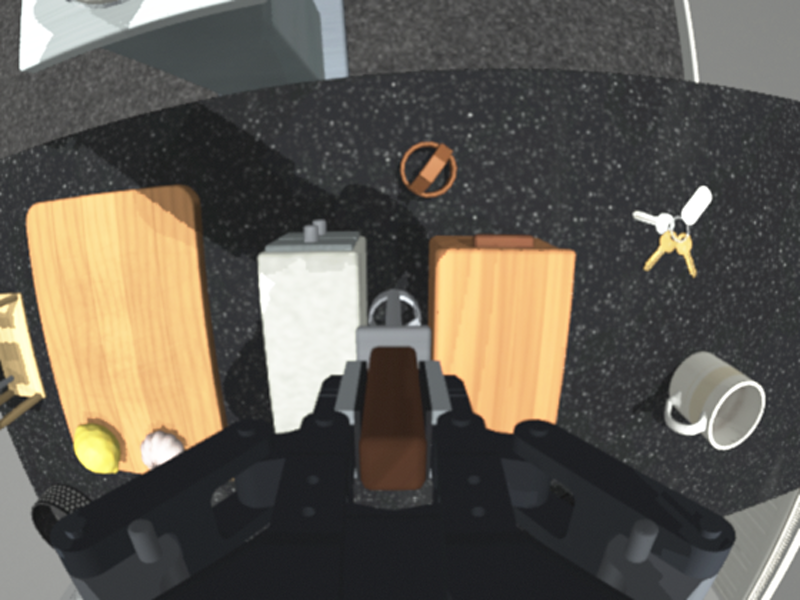

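The wrist view shows the gap between the chest edge (365,260) and the bread box edge (430,260), with the rod's shaft at (394,300). The cutter's ring arc is around (395,290), and its strap is hidden under the collar. I'll fit the cutter's ring and strap.

```bash
python3 - <<'E'
from h import *
a=np.load('pics/w3.npz');R,p=a['R'],a['p']
for n,u,v,z in[('arc top',395,290,22),('arc L',369,312,22),('arc R',421,315,22),('chest edge',365,250,95),('bread edge',430,250,95),('bread 2',432,400,93)]:print(n,wz(u*.7,v*.7,z,R,p))
for n,f in(('top','t0'),('scene','s0')):
    d=np.load(f'pics/{f}.npy');c=imaging.calibration(n);K=np.array(c['mtx']);Rr=np.array(c['R']);t=np.array(c['t']).ravel()
    v,u=np.mgrid[0:420,0:560];W=(np.stack([(u-K[0,2])/K[0,0],(v-K[1,2])/K[1,1],np.ones_like(u)],-1)*d[...,None]-t)@Rr
    m=(abs(W[...,0]-488)<45)&(abs(W[...,1]-263)<26)
    for lo,hi in((15,30),(35,56),(56,75)):
        k=m&(W[...,2]>lo)&(W[...,2]<hi);Q=W[k];print(n,lo,len(Q),Q.mean(0).round(1) if len(Q) else '',Q.min(0).round(),Q.max(0).round())
        if lo>30: print(Q.round().astype(int).tolist()[:40])
E
```

```text
arc top [454.9 268.3  22. ]
arc L [474.2 242.3  22. ]
arc R [481.1 290.8  22. ]
chest edge [403.6 249.6  95. ]
bread edge [407.6 298.3  95. ]
bread 2 [534.3 292.9  93. ]
top 15 53 [487.1 269.9  20.2] [461. 252.  15.] [511. 285.  28.]
top 35 19 [486.  266.1  52.2] [476. 245.  40.] [494. 287.  56.]
[[494, 247, 54], [494, 245, 54], [492, 249, 56], [492, 247, 55], [492, 245, 55], [489, 247, 56], [489, 245, 55], [488, 283, 54], [487, 245, 54], [486, 286, 51], [485, 283, 55], [486, 246, 48], [484, 287, 48], [484, 284, 51], [481, 286, 51], [481, 283, 55], [477, 284, 50], [477, 281, 51], [476, 284, 40]]
top 56 82 [485.4 263.4  63.1] [477. 246.  57.] [493. 282.  69.]
[[493, 259, 63], [493, 256, 64], [492, 253, 67], [493, 252, 61], [493, 251, 58], [493, 249, 59], [490, 269, 66], [490, 267, 65], [490, 265, 65], [490, 263, 65], [490, 261, 63], [490, 258, 64], [491, 257, 62], [490, 253, 66], [491, 253, 58], [491, 250, 62], [489, 277, 62], [488, 274, 66], [488, 272, 64], [488, 269, 67], [488, 267, 65], [488, 265, 66], [488, 263, 64], [488, 261, 62], [487, 257, 69], [488, 256, 65], [488, 254, 64], 
[... 989 characters left out ...]
6 123 [478.7 260.3  64.4] [443. 237.  56.] [493. 285.  75.]
[[488, 237, 70], [482, 237, 75], [476, 238, 74], [493, 256, 65], [490, 255, 68], [493, 252, 61], [479, 237, 67], [490, 260, 68], [488, 258, 69], [489, 256, 66], [489, 254, 63], [488, 252, 63], [489, 250, 60], [478, 238, 65], [471, 238, 73], [490, 262, 65], [489, 261, 66], [484, 260, 71], [488, 257, 64], [486, 255, 65], [485, 254, 65], [485, 251, 63], [485, 249, 61], [486, 247, 59], [481, 238, 56], [474, 238, 66], [489, 267, 68], [489, 265, 66], [485, 264, 70], [486, 262, 66], [483, 261, 69], [484, 258, 67], [481, 257, 70], [482, 255, 66], [480, 253, 67], [481, 251, 64], [483, 248, 59], [476, 238, 60], [466, 239, 74], [489, 270, 65]]
```

The cutter's centre is at about (486, 265.5), its strap top at 65–67 mm (67 expected) and its yaw about +13°. The toe can stay along the gap, so I'll descend in the gap.

move_arm --deltas '[{"claw": -1, "offset": [0, 0.006, 0], "twist": [0, 0, 0]}, {"claw": -1, "offset": [0, 0, -0.05], "twist": [0, 0, 0]}, {"claw": -1, "offset": [0, 0, -0.05], "twist": [0, 0, 0]}, {"claw": -1, "offset": [0, 0, -0.05], "twist": [0, 0, 0]}, {"claw": -1, "offset": [0, 0, -0.05], "twist": [0, 0, 0]}, {"claw": -1, "offset": [0, 0, -0.05], "twist": [0, 0, 0]}, {"claw": -1, "offset": [0, 0, -0.05], "twist": [0, 0, 0]}, {"claw": -1, "offset": [0, 0, 0], "twist": [0, 0, 0]}]'

```text
time_s: 7.3
ee_pos: [418.1, 268.4, 176.9]
ee_rot: [-0.001, 0.039, 0.999, -0.002]
force: [0.8, 0.5, -1.8]
width: 17.6
finger_force: 58.7
```

```bash
python3 - <<'E'
from h import *
R,p,o=tool();np.savez('pics/w4.npz',R=R,p=p);w,_=snap('wrist','w4');s,_=snap('scene','s4')
print(p.round(1),R.round(3).tolist(),o['force'],o['width'],o['time_s'])
f=lambda im,x,y,w,h,W:cv2.resize(im[y:y+h,x:x+w,::-1],(W,600),interpolation=cv2.INTER_CUBIC)
cv2.imwrite('pics/m4.png',np.hstack([f(w,200,140,150,225,400),f(s,110,180,120,180,400)]))
E
```

```text
[418.1 268.4 176.9] [[-0.997, 0.078, -0.003], [0.078, 0.997, -0.003], [0.003, -0.003, -1.0]] [ 0.75389379  0.49097555 -1.75811722] 17.60426704486825 7.3
```

View pics/m4.png

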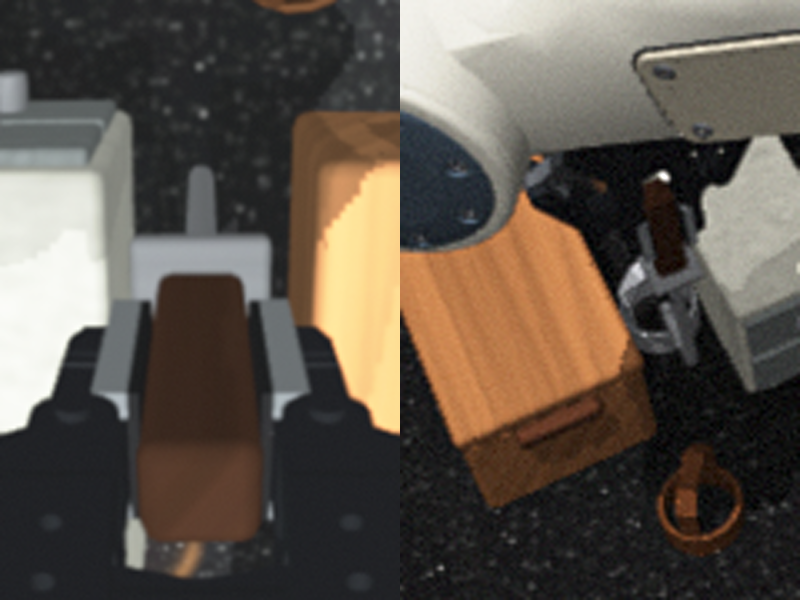

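The shaft stands in the gap behind the cutter: its bottom is at (690,360) in the scene crop, and the ring is ahead of it at (650,300). Next I'll slide the toe in under the strap.

move_arm --deltas '[{"claw": -1, "offset": [0.02, -0.0006, 0], "twist": [0, 0, 0]}, {"claw": -1, "offset": [0.02, -0.0006, 0], "twist": [0, 0, 0]}, {"claw": -1, "offset": [0.02, -0.0006, 0], "twist": [0, 0, 0]}, {"claw": -1, "offset": [0.02, -0.0006, 0], "twist": [0, 0, 0]}, {"claw": -1, "offset": [0.02, -0.0006, 0], "twist": [0, 0, 0]}, {"claw": -1, "offset": [0.02, -0.0006, 0], "twist": [0, 0, 0]}, {"claw": -1, "offset": [0, 0, 0], "twist": [0, 0, 0]}, {"claw": -1, "offset": [0, 0, 0], "twist": [0, 0, 0]}]'

```text
time_s: 8.4
ee_pos: [466.8, 268.6, 178.4]
ee_rot: [-0.0, 0.039, 0.999, -0.0]
force: [-0.0, 0.4, -0.2]
width: 17.2
finger_force: 58.7
```

```bash
python3 - <<'E'
from h import *
R,p,o=tool();w,_=snap('wrist','w5');s,_=snap('scene','s5')
print(p.round(1),o['force'],o['moment'],o['width'],o['time_s'])
f=lambda im,x,y,w,h,W:cv2.resize(im[y:y+h,x:x+w,::-1],(W,600),interpolation=cv2.INTER_CUBIC)
cv2.imwrite('pics/m5.png',np.hstack([f(w,200,140,150,225,400),f(s,150,210,80,120,400)]))
E
```

```text
[466.8 268.6 178.4] [-0.04471851  0.43466454 -0.19631868] [-0.02723831  0.01809367 -0.00077675] 17.22454238418475 8.4
```

View pics/m5.png

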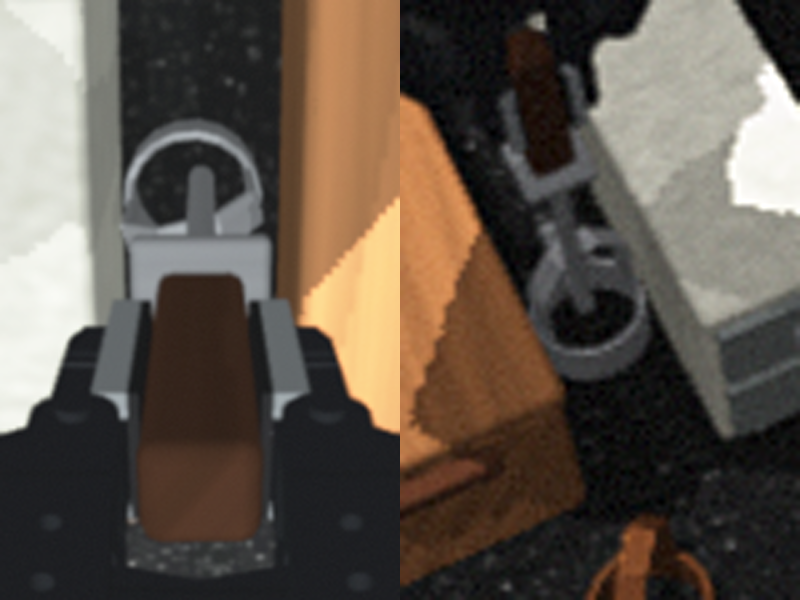

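In the wrist view the shaft's lower end (200,170) lies inside the ring, centred in front of the strap at (195,225), with no contact force. Lifting gently.

move_arm --deltas '[{"claw": -1, "offset": [0, 0, 0.015], "twist": [0, 0, 0]}, {"claw": -1, "offset": [0, 0, 0.015], "twist": [0, 0, 0]}, {"claw": -1, "offset": [0, 0, 0.015], "twist": [0, 0, 0]}, {"claw": -1, "offset": [0, 0, 0.02], "twist": [0, 0, 0]}, {"claw": -1, "offset": [0, 0, 0.025], "twist": [0, 0, 0]}, {"claw": -1, "offset": [0, 0, 0.03], "twist": [0, 0, 0]}, {"claw": -1, "offset": [0, 0, 0.03], "twist": [0, 0, 0]}, {"claw": -1, "offset": [0, 0, 0.03], "twist": [0, 0, 0]}]'

```text
time_s: 9.5
ee_pos: [467.0, 268.6, 251.5]
ee_rot: [0.0, 0.039, 0.999, 0.0]
force: [-0.6, -0.7, -1.7]
width: 17.3
finger_force: 58.6
```

move_arm --deltas '[{"claw": -1, "offset": [0, 0, 0.03], "twist": [0, 0, 0]}, {"claw": -1, "offset": [0, 0, 0.03], "twist": [0, 0, 0]}, {"claw": -1, "offset": [0, 0, 0.03], "twist": [0, 0, 0]}, {"claw": -1, "offset": [0, 0, 0.03], "twist": [0, 0, 0]}, {"claw": -1, "offset": [0, 0, 0.03], "twist": [0, 0, 0]}, {"claw": -1, "offset": [0, 0, 0.02], "twist": [0, 0, 0]}, {"claw": -1, "offset": [0, 0, 0.01], "twist": [0, 0, 0]}, {"claw": -1, "offset": [0, 0, 0], "twist": [0, 0, 0]}]'

```text
time_s: 10.5
ee_pos: [467.0, 268.7, 322.5]
ee_rot: [-0.0, 0.039, 0.999, 0.0]
force: [-0.8, -0.3, -1.3]
width: 17.3
finger_force: 58.6
```

```bash
python3 - <<'E'
from h import *
R,p,o=tool();w,_=snap('wrist','w6');s,_=snap('scene','s6');t,_=snap('top','t6')
print(p.round(1),o['force'],o['moment'],o['width'],o['time_s'])
f=lambda im,x,y,w,h,W:cv2.resize(im[y:y+h,x:x+w,::-1],(W,600),interpolation=cv2.INTER_CUBIC)
cv2.imwrite('pics/m6.png',np.hstack([f(w,200,140,150,225,400),f(s,120,130,120,180,400)]))
E
```

```text
[467.  268.7 322.5] [-0.75460659 -0.25723603 -1.31895305] [-0.01000353  0.06430689 -0.01028504] 17.33590172904726 10.5
```

View pics/m6.png

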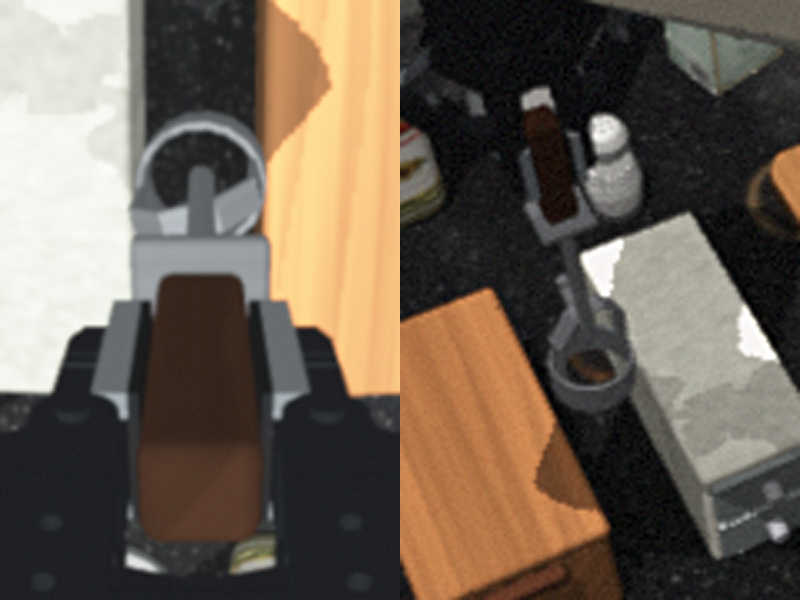

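The cutter hangs on the hook clear of the boxes: the ring is at (593,370) in the scene crop, with the strap over the toe. I'll carry it smoothly over the empty half of the board.

move_arm --deltas '[{"claw": -1, "offset": [-0.003, -0.0125, 0], "twist": [0, 0, 0]}, {"claw": -1, "offset": [-0.006, -0.025, 0], "twist": [0, 0, 0]}, {"claw": -1, "offset": [-0.008, -0.0375, 0], "twist": [0, 0, 0]}, {"claw": -1, "offset": [-0.01, -0.05, 0], "twist": [0, 0, 0]}, {"claw": -1, "offset": [-0.01, -0.0575, 0], "twist": [0, 0, 0]}, {"claw": -1, "offset": [-0.01, -0.0575, 0], "twist": [0, 0, 0]}, {"claw": -1, "offset": [-0.01, -0.0575, 0], "twist": [0, 0, 0]}, {"claw": -1, "offset": [-0.01, -0.0575, 0], "twist": [0, 0, 0]}]'

```text
time_s: 11.65
ee_pos: [439.8, 124.9, 322.6]
ee_rot: [0.0, 0.039, 0.999, 0.0]
force: [0.3, 0.5, -1.7]
width: 17.5
finger_force: 58.6
```

move_arm --deltas '[{"claw": -1, "offset": [-0.01, -0.0575, 0], "twist": [0, 0, 0]}, {"claw": -1, "offset": [-0.01, -0.0575, 0], "twist": [0, 0, 0]}, {"claw": -1, "offset": [-0.01, -0.0575, 0], "twist": [0, 0, 0]}, {"claw": -1, "offset": [-0.01, -0.0575, 0], "twist": [0, 0, 0]}, {"claw": -1, "offset": [-0.01, -0.0575, 0], "twist": [0, 0, 0]}, {"claw": -1, "offset": [-0.01, -0.05, 0], "twist": [0, 0, 0]}, {"claw": -1, "offset": [-0.01, -0.0375, 0], "twist": [0, 0, 0]}, {"claw": -1, "offset": [-0.003, -0.0275, 0], "twist": [0, 0, 0]}]'

```text
time_s: 12.65
ee_pos: [410.6, -35.3, 322.6]
ee_rot: [0.0, 0.039, 0.999, 0.0]
force: [0.2, 0.2, -1.7]
width: 17.1
finger_force: 58.7
```

move_arm --deltas '[{"claw": -1, "offset": [0, 0, -0.01], "twist": [0, 0, 0]}, {"claw": -1, "offset": [0, 0, -0.025], "twist": [0, 0, 0]}, {"claw": -1, "offset": [0, 0, -0.04], "twist": [0, 0, 0]}, {"claw": -1, "offset": [0, 0, -0.04], "twist": [0, 0, 0]}, {"claw": -1, "offset": [0, 0, -0.04], "twist": [0, 0, 0]}, {"claw": -1, "offset": [0, 0, -0.025], "twist": [0, 0, 0]}, {"claw": -1, "offset": [0, 0, -0.01], "twist": [0, 0, 0]}, {"claw": -1, "offset": [0, 0, 0], "twist": [0, 0, 0]}]'

```text
time_s: 13.65
ee_pos: [411.1, -34.3, 246.5]
ee_rot: [0.0, 0.039, 0.999, -0.0]
force: [0.3, 0.5, -0.7]
width: 17.4
finger_force: 58.7
```

```bash
python3 - <<'E'
from h import *
R,p,o=tool();w,_=snap('wrist','w7');s,_=snap('scene','s7')
print(p.round(1),o['force'],o['moment'],o['width'],o['time_s'])
f=lambda im,x,y,w,h,W:cv2.resize(im[y:y+h,x:x+w,::-1],(W,600),interpolation=cv2.INTER_CUBIC)
cv2.imwrite('pics/m7.png',np.hstack([f(w,200,140,150,225,400),f(s,200,130,180,270,400)]))
E
```

```text
[411.1 -34.3 246.5] [ 0.25647779  0.50739998 -0.73293676] [ 0.03288708  0.02002486 -0.00130093] 17.3728089207909 13.65
```

View pics/m7.png

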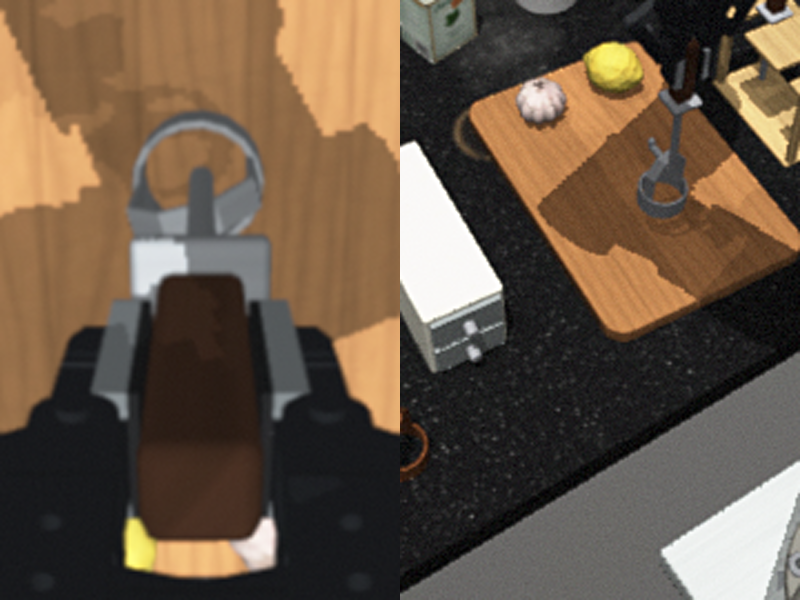

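The cutter hangs level over the board's near half, at (662,190) in the scene crop. I'll lower it onto the board and free the toe.

move_arm --deltas '[{"claw": -1, "offset": [0, 0, -0.015], "twist": [0, 0, 0]}, {"claw": -1, "offset": [0, 0, -0.02], "twist": [0, 0, 0]}, {"claw": -1, "offset": [0, 0, -0.02], "twist": [0, 0, 0]}, {"claw": -1, "offset": [0, 0, -0.015], "twist": [0, 0, 0]}, {"claw": -1, "offset": [0, 0, -0.01], "twist": [0, 0, 0]}, {"claw": -1, "offset": [0, 0, -0.01], "twist": [0, 0, 0]}, {"claw": -1, "offset": [0, 0, -0.014], "twist": [0, 0, 0]}, {"claw": -1, "offset": [0, 0, -0.014], "twist": [0, 0, 0]}]'

```text
time_s: 14.75
ee_pos: [411.0, -34.4, 199.0]
ee_rot: [0.0, 0.039, 0.999, 0.0]
force: [-0.6, 0.1, -1.6]
width: 17.2
finger_force: 58.7
```

```bash
python3 - <<'E'
from h import *
R,p,o=tool();w,_=snap('wrist','w8');s,_=snap('scene','s8')
print(p.round(1),o['force'],o['moment'],o['width'],o['time_s'])
f=lambda im,x,y,w,h,W:cv2.resize(im[y:y+h,x:x+w,::-1],(W,600),interpolation=cv2.INTER_CUBIC)
cv2.imwrite('pics/m8.png',np.hstack([f(w,200,140,150,225,400),f(s,280,160,80,120,400)]))
E
```

```text
[411.  -34.4 199. ] [-0.59399834  0.12066627 -1.59964198] [-0.02377452  0.03285042 -0.01270401] 17.244091090864018 14.75
```

View pics/m8.png

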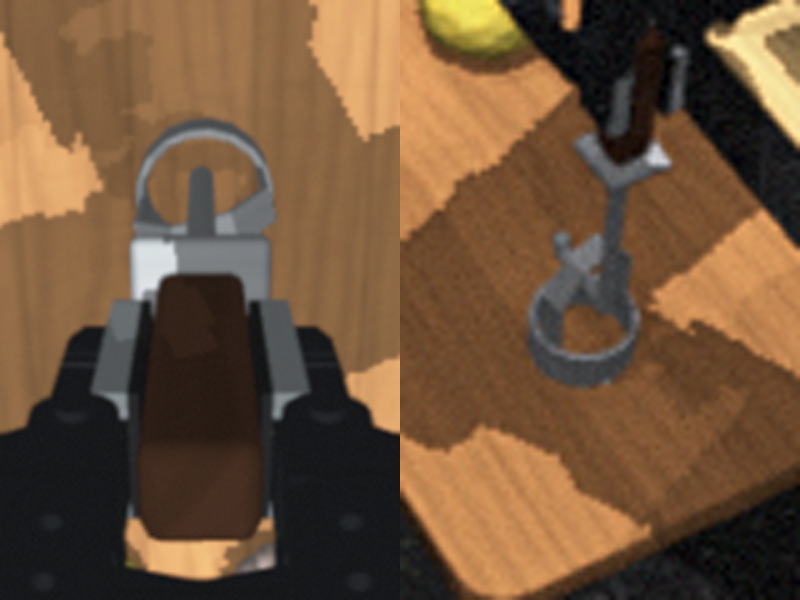

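The cutter stands on the board with the toe free inside the arch. I'll back the toe out along its own axis, then go up.

move_arm --deltas '[{"claw": -1, "offset": [-0.01, 0.0008, 0], "twist": [0, 0, 0]}, {"claw": -1, "offset": [-0.02, 0.0016, 0], "twist": [0, 0, 0]}, {"claw": -1, "offset": [-0.02, 0.0016, 0], "twist": [0, 0, 0]}, {"claw": -1, "offset": [-0.02, 0.0016, 0], "twist": [0, 0, 0]}, {"claw": -1, "offset": [-0.02, 0.0016, 0], "twist": [0, 0, 0]}, {"claw": -1, "offset": [-0.025, 0.002, 0], "twist": [0, 0, 0]}, {"claw": -1, "offset": [-0.025, 0.002, 0], "twist": [0, 0, 0]}, {"claw": -1, "offset": [0, 0, 0], "twist": [0, 0, 0]}]'

```text
time_s: 15.85
ee_pos: [354.4, -29.8, 199.5]
ee_rot: [0.0, 0.038, 0.999, 0.0]
force: [0.3, 0.4, -0.8]
width: 17.4
finger_force: 58.7
```

move_arm --deltas '[{"claw": -1, "offset": [0, 0, 0.02], "twist": [0, 0, 0]}, {"claw": -1, "offset": [0, 0, 0.04], "twist": [0, 0, 0]}, {"claw": -1, "offset": [0, 0, 0.04], "twist": [0, 0, 0]}, {"claw": -1, "offset": [0, 0, 0.04], "twist": [0, 0, 0]}, {"claw": -1, "offset": [0, 0, 0.04], "twist": [0, 0, 0]}, {"claw": -1, "offset": [0, 0, 0.04], "twist": [0, 0, 0]}, {"claw": -1, "offset": [0, 0, 0.04], "twist": [0, 0, 0]}, {"claw": -1, "offset": [0, 0, 0], "twist": [0, 0, 0]}]'

```text
time_s: 16.85
ee_pos: [355.9, -29.8, 304.5]
ee_rot: [0.001, 0.039, 0.999, 0.0]
force: [0.2, -0.8, -1.4]
width: 17.4
finger_force: 58.8
```

```bash
python3 - <<'E'
from h import *
R,p,o=tool();s,d=snap('scene','s9')
print(p.round(2),Ro.from_matrix(R).as_matrix().round(4).tolist(),o['force'],o['width'],o['time_s'],o['joint_positions'].round(2))
c=imaging.calibration('scene');K=np.array(c['mtx']);Rr=np.array(c['R']);t=np.array(c['t']).ravel()
v,u=np.mgrid[0:420,0:560];W=(np.stack([(u-K[0,2])/K[0,0],(v-K[1,2])/K[1,1],np.ones_like(u)],-1)*d[...,None]-t)@Rr
m=(abs(W[...,0]-430)<50)&(abs(W[...,1]+35)<50)&(W[...,2]>30)&(W[...,2]<110)
Q=W[m];print(len(Q),Q.mean(0),Q.min(0),Q.max(0));k=Q[:,2]>72;print(Q[k].mean(0))
E
```

```text
[355.91 -29.83 304.54] [[-0.997, 0.0776, 0.0027], [0.0776, 0.997, 0.0005], [-0.0027, 0.0007, -1.0]] [ 0.23193335 -0.75007773 -1.35701688] 17.384843088634238 16.85 [ 0.36 -0.15 -0.14  0.   -1.58 -2.01]
328 [423.96210296 -30.26708356  55.34640469] [402.06699859 -58.6128228   30.03647588] [450.51188406  -8.6567564   93.17844292]
[426.53443328 -28.69062535  83.80423002]
```

The cutter stands free and upright on the board near (426,-30), with its top at about 88 mm. Back to the rack.

move_arm --deltas '[{"claw": -1, "offset": [0.015, -0.0346, 0], "twist": [0, 0, 0.02083]}, {"claw": -1, "offset": [0.015, -0.0346, 0], "twist": [0, 0, 0.02083]}, {"claw": -1, "offset": [0.015, -0.0346, 0], "twist": [0, 0, 0.02083]}, {"claw": -1, "offset": [0.015, -0.0346, 0], "twist": [0, 0, 0.02083]}, {"claw": -1, "offset": [0.015, -0.0346, 0], "twist": [0, 0, 0.02083]}, {"claw": -1, "offset": [0.015, -0.0346, 0], "twist": [0, 0, 0.02083]}, {"claw": -1, "offset": [0.015, -0.0346, 0], "twist": [0, 0, 0.02083]}, {"claw": -1, "offset": [0.015, -0.0346, 0], "twist": [0, 0, 0.02083]}]'

```text
time_s: 17.9
ee_pos: [402.9, -141.1, 302.3]
ee_rot: [-0.001, -0.468, 0.884, 0.001]
force: [-0.4, 0.6, -1.3]
width: 17.6
finger_force: 58.8
```

move_arm --deltas '[{"claw": -1, "offset": [0.015, -0.0346, 0], "twist": [0, 0, 0.02083]}, {"claw": -1, "offset": [0.015, -0.0346, 0], "twist": [0, 0, 0.02083]}, {"claw": -1, "offset": [0.015, -0.0346, 0], "twist": [0, 0, 0.02083]}, {"claw": -1, "offset": [0.015, -0.0346, 0], "twist": [0, 0, 0.02083]}, {"claw": -1, "offset": [0.015, -0.0346, 0], "twist": [0, 0, 0]}, {"claw": -1, "offset": [0.015, -0.0346, 0], "twist": [0, 0, 0]}, {"claw": -1, "offset": [0.015, -0.0346, 0], "twist": [0, 0, 0]}, {"claw": -1, "offset": [0.015, -0.0346, 0], "twist": [0, 0, 0]}]'

```text
time_s: 18.9
ee_pos: [451.4, -252.2, 303.2]
ee_rot: [-0.0, -0.679, 0.734, 0.0]
force: [-0.5, 0.5, -1.0]
width: 17.0
finger_force: 58.8
```

move_arm --deltas '[{"claw": -1, "offset": [0, 0, 0], "twist": [0, 0, 0]}, {"claw": -1, "offset": [0, 0, 0], "twist": [0, 0, 0]}, {"claw": -1, "offset": [0, 0, 0], "twist": [0, 0, 0]}, {"claw": -1, "offset": [0, 0, 0], "twist": [0, 0, 0]}, {"claw": -1, "offset": [0, 0, 0], "twist": [0, 0, 0]}, {"claw": -1, "offset": [0, 0, 0], "twist": [0, 0, 0]}, {"claw": -1, "offset": [0, 0, 0], "twist": [0, 0, 0]}, {"claw": -1, "offset": [0, 0, 0], "twist": [0, 0, 0]}]'

```text
time_s: 19.9
ee_pos: [451.0, -251.4, 303.3]
ee_rot: [-0.0, -0.679, 0.734, 0.0]
force: [-1.0, 0.8, -1.0]
width: 17.5
finger_force: 58.8
```

```bash
python3 - <<'E'
from h import *
for i in range(3):
    w,_=imaging.camera('wrist');R,p,o=tool();print(p.round(2),R.round(4).tolist())
a=cv2.imread('pics/w2.png').astype(int);b=w[:,:,::-1].astype(int)
# rod in hand vs at pickup: image shift of the handle/shaft
g=lambda x:x.astype(np.uint8)
A=cv2.cvtColor(g(a),6);B=cv2.cvtColor(g(b),6)
for (x,y,W,H) in[(255,195,60,60),(262,230,50,110)]:
    r_=cv2.matchTemplate(B[y-8:y+H+8,x-8:x+W+8],A[y:y+H,x:x+W],cv2.TM_CCOEFF_NORMED);print(cv2.minMaxLoc(r_))
E
```

```text
[ 450.96 -251.35  303.26] [[-0.0776, -0.997, -0.0001], [-0.997, 0.0776, 0.0], [-0.0, 0.0001, -1.0]]
[ 450.96 -251.34  303.26] [[-0.0776, -0.997, -0.0], [-0.997, 0.0776, 0.0001], [-0.0, 0.0, -1.0]]
[ 450.95 -251.38  303.26] [[-0.0777, -0.997, -0.0], [-0.997, 0.0777, -0.0], [0.0, 0.0, -1.0]]
(0.22212979197502136, 0.9815212488174438, (0, 16), (8, 8))
(0.26527172327041626, 0.9924212098121643, (0, 16), (8, 8))
```

move_arm --deltas '[{"claw": -1, "offset": [0.001, 0, -0.02], "twist": [0, 0, 0]}, {"claw": -1, "offset": [0, 0, -0.05], "twist": [0, 0, 0]}, {"claw": -1, "offset": [0, 0, -0.05], "twist": [0, 0, 0]}, {"claw": -1, "offset": [0, 0, -0.05], "twist": [0, 0, 0]}, {"claw": -1, "offset": [0, 0, -0.05], "twist": [0, 0, 0]}, {"claw": -1, "offset": [0, 0, -0.05], "twist": [0, 0, 0]}, {"claw": -1, "offset": [0, 0, -0.05], "twist": [0, 0, 0]}, {"claw": -1, "offset": [0, 0, -0.03], "twist": [0, 0, 0]}]'

```text
time_s: 21.05
ee_pos: [450.7, -251.1, 161.8]
ee_rot: [-0.0, -0.679, 0.734, 0.001]
force: [-1.2, 0.2, -0.9]
width: 17.4
finger_force: 58.8
```

move_arm --deltas '[{"claw": -1, "offset": [0, 0, -0.01], "twist": [0, 0, 0]}, {"claw": -1, "offset": [0, 0, -0.01], "twist": [0, 0, 0]}, {"claw": -1, "offset": [0, 0, -0.004], "twist": [0, 0, 0]}, {"claw": -1, "offset": [0, 0, 0], "twist": [0, 0, 0]}, {"claw": -1, "offset": [0, 0, 0], "twist": [0, 0, 0]}, {"claw": -1, "offset": [0, 0, 0], "twist": [0, 0, 0]}, {"claw": -1, "offset": [0, 0, 0], "twist": [0, 0, 0]}, {"claw": -1, "offset": [0, 0, 0], "twist": [0, 0, 0]}]'

```text
time_s: 22.05
ee_pos: [451.4, -251.4, 153.7]
ee_rot: [0.0, -0.679, 0.734, -0.0]
force: [-0.4, 1.1, -1.4]
width: 17.1
finger_force: 58.8
```

move_arm --deltas '[{"claw": -1, "offset": [0, 0, -0.005], "twist": [0, 0, 0]}, {"claw": -1, "offset": [0, 0, 0], "twist": [0, 0, 0]}, {"claw": -1, "offset": [0, 0, 0], "twist": [0, 0, 0]}, {"claw": -0.4, "offset": [0, 0, 0], "twist": [0, 0, 0]}, {"claw": 0, "offset": [0, 0, 0], "twist": [0, 0, 0]}, {"claw": 0.3, "offset": [0, 0, 0], "twist": [0, 0, 0]}, {"claw": 0.3, "offset": [0, 0, 0], "twist": [0, 0, 0]}, {"claw": 0.3, "offset": [0, 0, 0], "twist": [0, 0, 0]}]'

```text
time_s: 23.05
ee_pos: [451.4, -251.3, 151.7]
ee_rot: [-0.0, -0.679, 0.734, 0.0]
force: [-0.6, -0.4, 0.3]
width: 55.4
finger_force: 0.0
```

move_arm --deltas '[{"claw": 0.3, "offset": [0, 0, 0.02], "twist": [0, 0, 0]}, {"claw": 0.3, "offset": [0, 0, 0.05], "twist": [0, 0, 0]}, {"claw": 0.3, "offset": [0, 0, 0.06], "twist": [0, 0, 0]}, {"claw": 0.3, "offset": [0, 0, 0.06], "twist": [0, 0, 0]}, {"claw": 0.3, "offset": [0, 0, 0.06], "twist": [0, 0, 0]}, {"claw": 0.3, "offset": [0, 0, 0.06], "twist": [0, 0, 0]}, {"claw": 0.3, "offset": [0, 0, 0.02], "twist": [0, 0, 0]}, {"claw": 0.3, "offset": [0, 0, 0], "twist": [0, 0, 0]}]'

```text
time_s: 24.05
ee_pos: [451.5, -251.3, 283.8]
ee_rot: [0.0, -0.679, 0.734, -0.0]
force: [-0.2, -0.4, 0.2]
width: 55.4
finger_force: 0.0
```

```bash
python3 - <<'E'
from h import *
R,p,o=tool();w,_=snap('wrist','w10');s,_=snap('scene','s10');t,_=snap('top','t10')
print(p.round(1),o['force'],o['width'],o['time_s'])
f=lambda im,x,y,w,h,W:cv2.resize(im[y:y+h,x:x+w,::-1],(W,600),interpolation=cv2.INTER_CUBIC)
cv2.imwrite('pics/m10.png',np.hstack([f(w,150,120,200,300,400),f(s,260,80,180,270,400)]))
E
```

```text
[ 451.5 -251.3  283.8] [-0.21766341 -0.42945276  0.16232608] 55.369079248877426 24.05
```

View pics/m10.png

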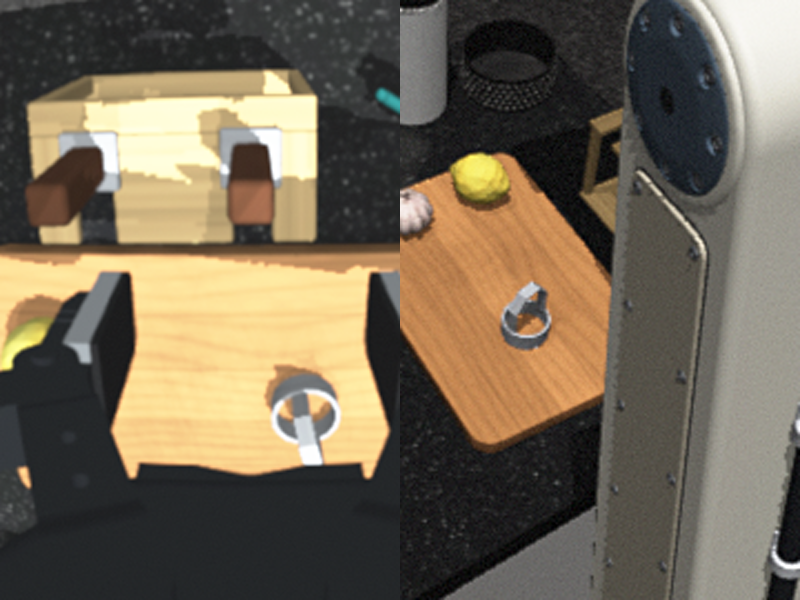

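The hooked rod hangs upright in its slot at (250,185), and the cutter stands upright on the board at (525,318) in the scene crop. The arm touches nothing.

```bash
python3 -c "
from workcell import r
print(r.hand_in())"
```

```text
the job is handed in; nothing more can be done
None
```

I handed the job in at about 24 s: the cutter was lifted out on the hook and stands upright on the board's empty half, and the hooked rod hangs back in its own slot, released; the hand-in returned no verdict.

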